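Pump up a hand test pump and hold the inspection mirror on its gauge

ROBOT

A 7-joint arm with a two-finger parallel gripper is mounted at the origin on a cart in front of the work surface, level with it; the furniture and walls round the work are solid. World frame = base frame: x ahead of the robot, y to its left, z up, the work surface at z = 0. Lengths are in m, angles in rad, forces in N, time in s.
With the tool pointing down it reaches from about 0.425 to 0.875 m from the base axis. Payload 4.7 kg.
Tool frame: the origin (TCP) lies between the finger pads; the fingertips stand 8 mm ahead of it and the grasp point (between the pads) lies 11 mm behind it; z points along the fingers, y is the direction in which the jaws open and shut (so a half turn about z gives the same grasp; the last joint's range is limited). The gripper opens to 87 mm and grips with 3 to 60 N. Pads are 19 mm wide; open, the fingers measure 117 mm over their backs; the gripper's body (75 mm by 190 mm) begins 51 mm behind the grasp point.
Start: joints at [1.254, 0.321, -0.07, 1.45, 0.023, 1.371, -0.057], TCP at [0.211, -0.615, 0.231] pointing down, gripper open.
Joint ranges: [-2.86, 2.86], [-0.3, 2.09], [-1.38, 1.24], [0.06, 2.45], [-1.56, 4.7], [0.09, 2.05], [-2.69, 2.69]. Speed limits (rad/s): [2.57, 2.57, 3.14, 3.14, 3.14, 3.14, 3.14].

INTERFACE

Orientations are given as a rotation vector (axis times angle).
In Python, from bench import ctrl, optics, ticket gives the robot as it stands.
- The arm moves only by the tool play_rows, never from a script. Its argument "motion" is a list of rows, each a list of 5 numbers: the closure, from 0 (fully open) to 1 (shut), then the shift along the tool's x, y, z in cm, then the turn about the tool's z in rad. In form: [[jaw, tx, ty, tz, spin], ...]. A call has 1 to 20 rows; each row shifts and turns the commanded pose from where the row before left it, along the tool's axes as they then stand; what a row does not reach is not made up. A row lasts 1/8 s, in which the tool goes at most 62.5 mm and 10.7 degrees, less where a joint would pass 70% of its speed; a pose out of reach is approached as far as the arm can. A call is refused whole if a number of a shift passes 6.25 or a number of a turn 0.188, either way. A call with a gripper value outside its range is refused whole. The fingers move at their own pace and stop on an object; "force" is the grip in N (left out, the last holds). Time passes only in rows, so rows that do not move let the fingers close. It gives the time, the measured TCP pose, the force and the opening at its end, in the units of the state.
- ctrl.get_state(): the state, without advancing time (a new reading comes with each control period).
- optics.get_image(name): name is "scene" or "top" or "wrist"; returns the picture (480x640x3 uint8, red, green, blue); there is no depth.
- optics.calibration(name): a dict with "K" (3x3 intrinsics, pixels), "pose" (4x4, takes a point from camera to world coordinates); the wrist camera has in their place "hand_eye" (4x4, takes a point from camera to tool coordinates, whose origin is the TCP and whose axes are the flange's). Camera axes: x right, y down, z forward; pixel columns grow to the right and rows downward; lengths in m; the calibration is good to about 2 mm. A picture is of the moment at which its call begins: read the wrist's pose just before it. calibration takes no time and is no camera call.
- ticket.close_job(): hands the job in, once; it reports no verdict.
The state is a dict: "time": time; "joint_positions": joint angles; "qd": joint speeds; "joint_torque": joint torques, N m; "position": TCP position; "tool_rot": TCP orientation; "ft_force": force on the tool from outside, world axes, zero at the start; "torque": the same for the moment, N m; "grip_width": opening from 0.0 (shut) to 1.0 (fully open).
Only numpy, scipy, OpenCV 4.12 (cv2) and the standard library are available. Lean on these libraries where they do the work, as an engineer would, in place of code of your own. Each camera call takes 0.05 s, during which the arm holds its last target.

TASK

Give the hand test pump at least three full strokes of its lever, each one right down and then let fully back up. Then turn the sprung inspection mirror by the bar on its top until the stand's camera sees the dial of the pump's gauge in the middle of the mirror, and finish while still holding the mirror steady at that angle, because it springs back when let go. Leave the loose things on the bench where they lie.

Things in the scene. Friction and masses are not known exactly. Their poses are not given: they have to be found in the camera images.
- lever_grip (a point): Middle of the hand lever's cross grip: a level black round bar, 70 mm long, 20 mm thick, at the end of a steel lever that points roughly towards the robot from the pump (grey upright cylinder on a dark 150 x 90 mm plate, fixed). Pivot to grip is 150 mm; at rest the lever slopes up from its pivot by 0.42 rad and the grip's middle is 173 mm above the bench.
- lever_pivot (a point): Lever pivot on the pump, 112 mm above the bench. The lever swings in the upright plane through this point and the grip's middle; the cross grip lies square to that plane.
- lever (a joint): Lever turn in rad: 0 = fully up (rest), 0.70 = right down at its stop (grip's middle then 71 mm above the bench). A spring lifts it; pushing down at the grip takes about 3 N at the top to 7 N at the bottom. A full stroke goes beyond 0.6 and back to under 0.08. It can be pushed from above with closed fingers.
- gauge (a point): Centre of the white round dial (45 mm across) of the pressure gauge on the pump's side (on the left of the lever as seen from the robot), facing roughly towards the mirror, 90 mm above the bench.
- mirror_axis (a point): Centre of the mirror's glass, on its upright turning axis, 90 mm above the bench. The mirror is a dark-framed upright plate 72 mm wide and 62 mm high (glass 60 x 50 mm, front face on the axis), standing on one end of an aluminium plate bolted to the bench.
- lens (a point): Centre of the front lens of the small grey camera fixed at the other end of that plate, 90 mm above the bench, 121 mm from the mirror's axis and looking straight at it.
- mirror_bar (a point): Middle of the steel bar on top of the mirror, on the turning axis: 44 mm long, 12 mm thick, 30 mm high (127 to 157 mm above the bench), lying along the mirror's width (the point's y axis). To be pinched across its thickness from above and twisted. The point's -x axis is the way the glass faces. The mirror frame's top, below the bar, is 121 mm above the bench.
- mirror (a joint): Mirror turn in rad, growing anticlockwise from above; 0 (rest stop) = glass squarely facing the lens, 1.4 = other stop. A light spring (0.008 to 0.12 N m) turns it back to 0. The gauge is in the middle of the view when the glass faces half-way between the lens and the gauge: at half the angle lens - mirror axis - gauge (0.45 to 1.10 rad).
- sight_line: Not a visible part: the camera's middle line of sight after the mirror. Origin at the centre of the glass; its x axis is the way the line leaves the mirror. It turns twice as far as the mirror (at mirror 0 it points back into the lens).
- stand: The aluminium plate, 250 x 80 x 12 mm, that carries the camera and the mirror; origin on the bench under the mirror's axis, its -x axis points to the camera. Camera's top is 108 mm above the bench. Fixed.
- race: Bystander: a plain steel bearing race, 29 mm across, 10 mm high, lying loose on the bench; origin under its centre.
- micrometer: Bystander: a micrometer, 61 x 130 x 16 mm, lying loose; origin under its centre.
- marker: Bystander: a capped marker pen, 16 x 137 x 18 mm, lying loose; origin under its centre.

How it is judged:
By the outcome, as a careful person would: the job done as asked, in the order asked, and still so for the second after the job is handed in, while the arm keeps its last pose, push and grip.
It also fails if it takes over 48 s, if anything falls off the work surface, if the arm or the gripper's body presses on something with over 40 N, if the wrist force passes 120 N, or if a joint passes its speed limit or range.

## Working session

There is one attempt and no reset: what is moved stays moved. The work goes in short steps, Python scripts to look and compute and a tool call to move; the robot and the scene stay as the last step left them, time stands still between calls to the robot, and variables do not carry over. Pictures are saved under pics/ and viewed, and the job is handed in when it is done.

Besides the shell and the picture viewer there is one more tool, called after ">>>" as name(argument=value, ...), one argument or row to a line, values as JSON. play_rows: Moves the arm, as the interface text tells. Its arguments: {"type":"object","properties":{"motion":{"type":"array"},"force":{"type":"number"}},"required":["motion"]}

```bash
mkdir -p pics; python3 - <<'E'
from bench import ctrl, optics
import cv2
s=ctrl.get_state(); print({k:s[k] for k in ('time','position','tool_rot','ft_force','grip_width')})
for n in('scene','top'):
    cv2.imwrite(f'pics/{n}0.png',optics.get_image(n)[:,:,::-1]); c=optics.calibration(n);print(n,c)
print(optics.calibration('wrist'))
E
```

```text
{'time': 0.0, 'position': array([ 0.21088331, -0.61424773,  0.22946299]), 'tool_rot': array([-3.09681320e+00, -5.16982732e-01,  6.98107321e-04]), 'ft_force': array([-0.06832255,  0.3084978 ,  0.39898301]), 'grip_width': 0.9996858628369855}
scene {'K': array([[564.95962805,   0.        , 309.91713818],
       [  0.        , 564.95962805, 241.51030673],
       [  0.        ,   0.        ,   1.        ]]), 'pose': array([[-0.71636013, -0.39515093,  0.57505122,  0.01841292],
       [-0.69731109,  0.37687763, -0.60968885,  0.41638496],
       [ 0.02419518, -0.83774638, -0.54552324,  0.65959728],
       [ 0.        ,  0.        ,  0.        ,  1.        ]])}
top {'K': array([[526.68813778,   0.        , 323.64258149],
       [  0.        , 526.68813778, 249.359191  ],
       [  0.        ,   0.        ,   1.        ]]), 'pose': array([[-2.99905247e-02, -9.93661655e-01,  1.08337824e-01,
         4.99637740e-01],
       [-9.99549719e-01,  2.97094011e-02, -4.20839042e-03,
        -1.73049766e-01],
       [ 9.63064332e-04, -1.08415253e-01, -9.94105229e-01,
         9.55446547e-01],
       [ 0.00000000e+00,  0.00000000e+00,  0.00000000e+00,
         1.00000000e+00]])}
{'K': array([[345.18112379,   0.        , 317.57398411],
       [  0.        , 345.18112379, 243.12091639],
       [  0.        ,   0.        ,   1.        ]]), 'hand_eye': array([[ 3.20445119e-04, -9.68013132e-01, -2.50899329e-01,
         6.86735341e-02],
       [ 9.99999763e-01,  4.63001242e-04, -5.09153374e-04,
        -3.17475892e-04],
       [ 6.09033853e-04, -2.50899106e-01,  9.68013051e-01,
        -1.53505751e-01],
       [ 0.00000000e+00,  0.00000000e+00,  0.00000000e+00,
         1.00000000e+00]])}
```

View pics/scene0.png

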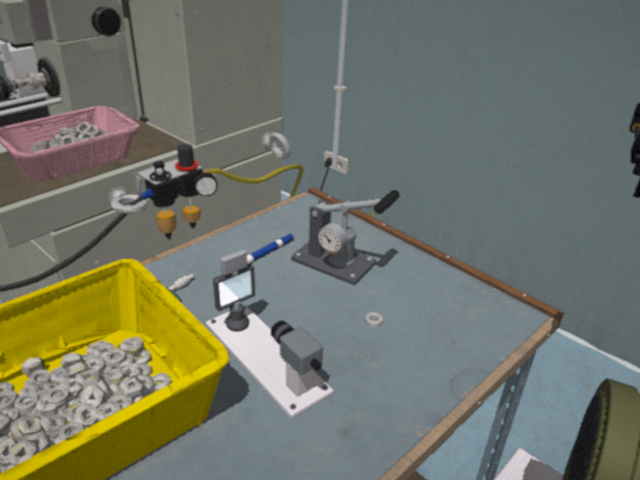

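View pics/top0.png

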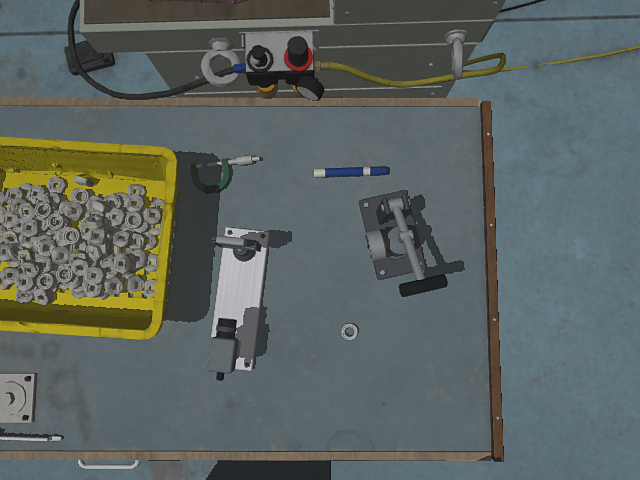

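The scene view shows the pump at (335,240) with its grip at (387,201), the mirror at (235,290) and the stand camera at (300,350). In the top view the grip is near (423,286), the mirror bar near (236,242) and the camera near (223,350). I'll zoom in on both.

```bash
python3 - <<'E'
import cv2,numpy as np
t=cv2.imread('pics/top0.png'); s=cv2.imread('pics/scene0.png')
cv2.imwrite('pics/t_pump.png',cv2.resize(t[180:310,340:480],None,fx=4.5,fy=4.5,interpolation=cv2.INTER_CUBIC))
cv2.imwrite('pics/t_mir.png',cv2.resize(t[220:390,190:310],None,fx=3.5,fy=3.5,interpolation=cv2.INTER_CUBIC))
cv2.imwrite('pics/s_all.png',cv2.resize(s[180:420,195:410],None,fx=2.5,fy=2.5,interpolation=cv2.INTER_CUBIC))
E
```

```text
(no output)
```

View pics/t_pump.png

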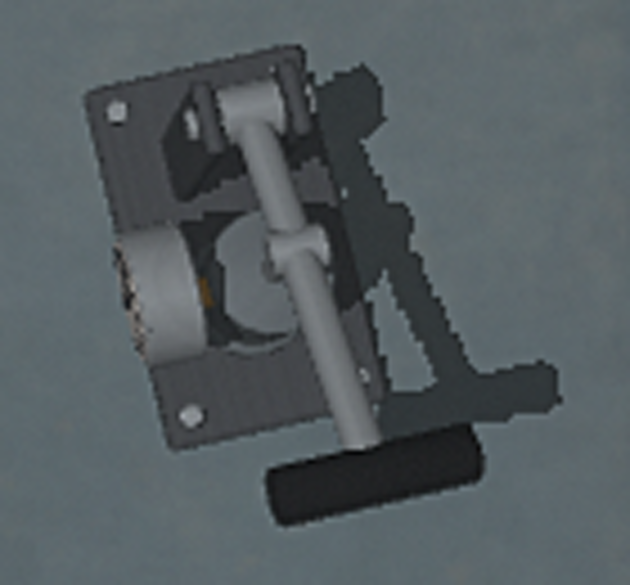

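View pics/t_mir.png

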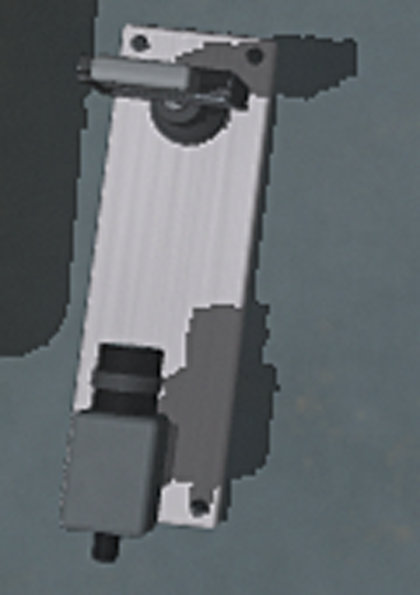

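View pics/s_all.png

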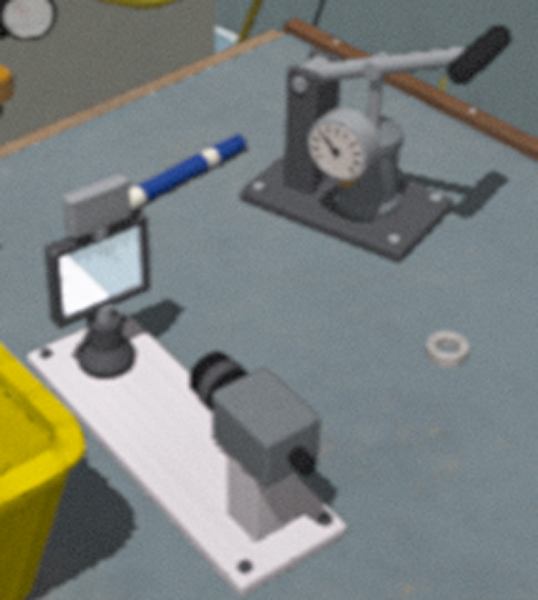

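```bash
cat > h.py <<'E'
from bench import ctrl, optics
import numpy as np
def ray(n,u,v,z):
    c=optics.calibration(n);K=c['K'];P=c['pose']
    d=P[:3,:3]@np.linalg.inv(K)@[u,v,1];o=P[:3,3]
    return o+d*(z-o[2])/d[2]
def proj(n,p):
    c=optics.calibration(n);P=c['pose'];q=c['K']@(P[:3,:3].T@(np.array(p)-P[:3,3]));return q[:2]/q[2]
E
python3 - <<'E'
from h import *
np.set_printoptions(precision=4,suppress=True)
tp=lambda x,y:(340+(x+.5)/4.5-.5,180+(y+.5)/4.5-.5)
tm=lambda x,y:(190+(x+.5)/3.5-.5,220+(y+.5)/3.5-.5)
sa=lambda x,y:(195+(x+.5)/2.5-.5,180+(y+.5)/2.5-.5)
def T(l,p,z,n='top'):
    r=ray(n,*p,z);print(l,r);return r
g=T('grip',tp(376,474),.173)
T('grip scene',sa(480,54),.173,'scene')
a=T('gripL',tp(285,500),.173);b=T('gripR',tp(468,447),.173);print('grip dir',(b-a)[:2],np.arctan2(*(b-a)[1::-1]))
p=T('pivot',tp(252,107),.122);print('dist',np.linalg.norm((g-p)[:2]),'exp',.15*np.cos(.42),np.arctan2(*(g-p)[1::-1]))
d=T('dial',sa(337,151),.09,'scene')
T('dialtop',tp(138,300),.09)
m=T('bar',tm(139,70),.157);T('bar scene',sa(98,193),.157,'scene')
c=[T('c',tm(*q),.012) for q in((122,25),(273,38),(218,527))]
cs=[T('cs',sa(*q),.012,'scene') for q in((27,355),(243,590),(345,523))]
v=c[2]-c[1];print('stand dir',np.arctan2(v[1],v[0]),np.linalg.norm(v))
v=cs[1]-cs[0];print('stand dir s',np.arctan2(v[1],v[0]),np.linalg.norm(v))
v=T('bR',tm(187,73),.157)-T('bL',tm(92,66),.157);print('bar dir',np.arctan2(v[1],v[0]),np.linalg.norm(v))
v=d-m;print('gauge dir',np.arctan2(v[1],v[0]),np.linalg.norm(v))
T('race',(349,331),.005)
E
```

```text
grip [ 0.5274 -0.3224  0.173 ]
grip scene [ 0.5284 -0.3209  0.173 ]
gripL [ 0.5198 -0.292   0.173 ]
gripR [ 0.5354 -0.3532  0.173 ]
grip dir [ 0.0156 -0.0612] -1.3208485292293974
pivot [ 0.6613 -0.2944  0.122 ]
dist 0.13678051152391968 exp 0.13696334104684624 -2.935880149328032
dial [ 0.5971 -0.25    0.09  ]
dialtop [ 0.5968 -0.254   0.09  ]
bar [ 0.6059 -0.0329  0.157 ]
bar scene [ 0.5993 -0.0282  0.157 ]
c [0.6489 0.0011 0.012 ]
c [ 0.6398 -0.0768  0.012 ]
c [ 0.3926 -0.0446  0.012 ]
cs [0.649  0.0027 0.012 ]
cs [0.4016 0.0371 0.012 ]
cs [ 0.3944 -0.0414  0.012 ]
stand dir 3.0120913460194574 0.24923464335517734
stand dir s 3.0034329573774414 0.2498236810376862
bR [ 0.6039 -0.0538  0.157 ]
bL [ 0.6083 -0.0124  0.157 ]
bar dir -1.6747119354020519 0.04163559728640744
gauge dir -1.6114475800701025 0.22738741495117645
race [ 0.4553 -0.2179  0.005 ]
```

>>> play_rows(
  motion=[
    [1, 0, 0, 0, 0.125],
    [1, 3.63, -2.215, 0, 0],
    [1, 3.63, -2.215, 0, 0],
    [1, 3.63, -2.215, 0, 0],
    [1, 3.63, -2.215, 0, 0],
    [1, 3.63, -2.215, 0, 0],
    [1, 3.63, -2.215, 0, 0],
    [1, 3.63, -2.215, 0, 0],
    [1, 3.63, -2.215, 0, 0],
    [1, 3.63, -2.215, 0, 0],
    [1, 3.63, -2.215, 0, 0],
    [1, 0, 0, 0, 0],
    [1, 0, 0, 0, 0],
  ],
  force=20,
)

```text
time: 1.72
position: [0.5205, -0.3243, 0.23]
tool_rot: [3.125, 0.322, -0.002]
ft_force: [0.1, -0.7, 0.3]
grip_width: 0.004
```

>>> play_rows(
  motion=[
    [1, 0, 0, 2, 0],
    [1, 0, 0, 2, 0],
    [1, 0, 0, 2, 0],
    [1, 0, 0, 2, 0],
    [1, 0, 0, 2, 0],
    [1, 0, 0, 2, 0],
    [1, 0, 0, 1.5, 0],
    [1, 0, 0, 0.5, 0],
    [1, 0, 0, 0, 0],
    [1, 0, 0, 0, 0],
  ],
)

```text
time: 2.98
position: [0.5218, -0.3246, 0.0908]
tool_rot: [3.124, 0.321, 0.003]
ft_force: [0.3, -0.7, 6.7]
grip_width: 0.008
```

```bash
python3 - <<'E'
from h import *
import cv2
s=ctrl.get_state();print(s['time'],s['position'],s['ft_force'])
i=np.ascontiguousarray(optics.get_image('scene')[:,:,::-1])
cv2.imwrite('pics/s1.png',cv2.resize(i[120:320,270:470],None,fx=3,fy=3,interpolation=cv2.INTER_CUBIC))
E
```

```text
2.975 [ 0.52180442 -0.3246419   0.09080993] [ 0.26896319 -0.74123146  6.71871924]
```

View pics/s1.png

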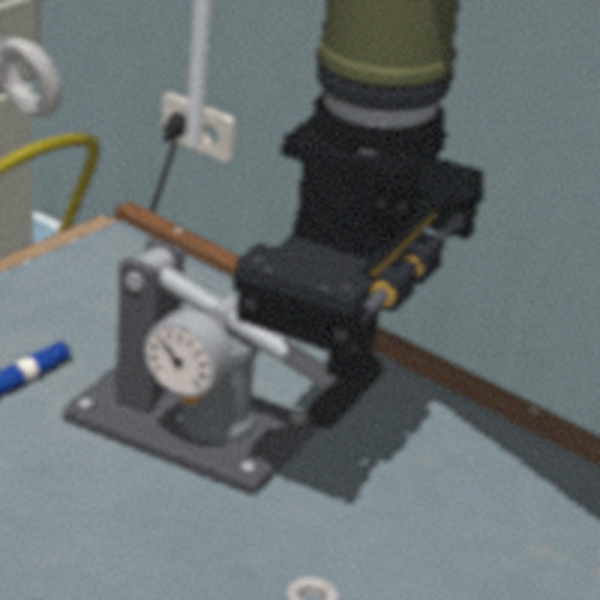

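The lever is down at about 0.67 rad with 6.7 N on it, and the fingers sit on the grip at (345,390). I'll press a little further, let it up and look.

>>> play_rows(
  motion=[
    [1, 0, 0, 0.25, 0],
    [1, 0, 0, 0, 0],
    [1, 0, 0, 0, 0],
    [1, 0, 0, -1.5, 0],
    [1, 0, 0, -2, 0],
    [1, 0, 0, -2, 0],
    [1, 0, 0, -2, 0],
    [1, 0, 0, -2, 0],
    [1, 0, 0, -2, 0],
    [1, 0, 0, -1, 0],
    [1, 0, 0, 0, 0],
    [1, 0, 0, 0, 0],
    [1, 0, 0, 0, 0],
    [1, 0, 0, 0, 0],
  ],
)

```text
time: 4.78
position: [0.5209, -0.3237, 0.2124]
tool_rot: [-3.124, -0.323, 0.001]
ft_force: [0.6, -0.3, -0.1]
grip_width: 0.009
```

```bash
python3 - <<'E'
from h import *
import cv2
i=np.ascontiguousarray(optics.get_image('scene')[:,:,::-1])
cv2.imwrite('pics/s2.png',cv2.resize(i[120:320,270:470],None,fx=3,fy=3,interpolation=cv2.INTER_CUBIC))
E
```

```text
(no output)
```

View pics/s2.png

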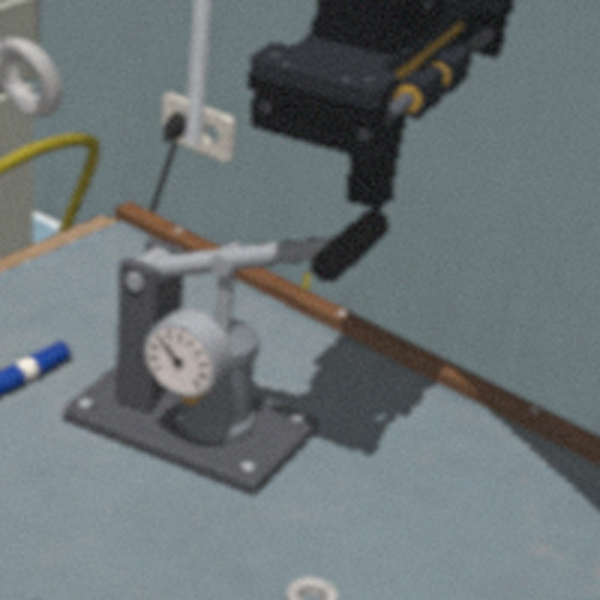

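The grip is back at its rest pixel, about (387,201), and clear of the fingers. Three more strokes follow.

>>> play_rows(
  motion=[
    [1, 0, 0, 2, 0],
    [1, 0, 0, 2, 0],
    [1, 0, 0, 2, 0],
    [1, 0, 0, 2, 0],
    [1, 0, 0, 2, 0],
    [1, 0, 0, 1.8, 0],
    [1, 0, 0, 0.5, 0],
    [1, 0, 0, 0, 0],
    [1, 0, 0, 0, 0],
    [1, 0, 0, -1.8, 0],
    [1, 0, 0, -2.5, 0],
    [1, 0, 0, -2.5, 0],
    [1, 0, 0, -2.5, 0],
    [1, 0, 0, -3, 0],
    [1, 0, 0, 0, 0],
    [1, 0, 0, 0, 0],
    [1, 0, 0, 0, 0],
    [1, 0, 0, 0, 0],
  ],
)

```text
time: 7.08
position: [0.5207, -0.3235, 0.2119]
tool_rot: [-3.124, -0.322, 0.002]
ft_force: [-0.7, -0.5, 0.3]
grip_width: 0.008
```

>>> play_rows(
  motion=[
    [1, 0, 0, 2, 0],
    [1, 0, 0, 2, 0],
    [1, 0, 0, 2, 0],
    [1, 0, 0, 2, 0],
    [1, 0, 0, 2, 0],
    [1, 0, 0, 1.8, 0],
    [1, 0, 0, 0.5, 0],
    [1, 0, 0, 0, 0],
    [1, 0, 0, 0, 0],
  ],
)

```text
time: 8.2
position: [0.5219, -0.3241, 0.0901]
tool_rot: [3.124, 0.323, 0.002]
ft_force: [-0.0, -0.4, 7.6]
grip_width: 0.002
```

>>> play_rows(
  motion=[
    [1, 0, 0, -1.8, 0],
    [1, 0, 0, -2.5, 0],
    [1, 0, 0, -2.5, 0],
    [1, 0, 0, -2.5, 0],
    [1, 0, 0, -3, 0],
    [1, 0, 0, 0, 0],
    [1, 0, 0, 0, 0],
    [1, 0, 0, 0, 0],
    [1, 0, 0, 0, 0],
  ],
)

```text
time: 9.32
position: [0.5207, -0.3235, 0.2119]
tool_rot: [-3.124, -0.323, 0.002]
ft_force: [-0.1, 0.2, -0.7]
grip_width: 0.002
```

>>> play_rows(
  motion=[
    [1, 0, 0, 2, 0],
    [1, 0, 0, 2, 0],
    [1, 0, 0, 2, 0],
    [1, 0, 0, 2, 0],
    [1, 0, 0, 2, 0],
    [1, 0, 0, 1.8, 0],
    [1, 0, 0, 0.5, 0],
    [1, 0, 0, 0, 0],
    [1, 0, 0, 0, 0],
  ],
)

```text
time: 10.45
position: [0.5219, -0.324, 0.0901]
tool_rot: [3.124, 0.323, 0.002]
ft_force: [0.4, -0.1, 6.7]
grip_width: 0.005
```

>>> play_rows(
  motion=[
    [1, 0, 0, -1.8, 0],
    [1, 0, 0, -2.5, 0],
    [1, 0, 0, -2.5, 0],
    [1, 0, 0, -2.5, 0],
    [1, 0, 0, -3, 0],
    [1, 0, 0, -3, 0],
    [1, 0, 0, -2, 0],
    [1, 0, 0, 0, 0],
    [1, 0, 0, 0, 0],
  ],
)

```text
time: 11.58
position: [0.5205, -0.3233, 0.2616]
tool_rot: [-3.124, -0.323, 0.003]
ft_force: [-0.1, 0.4, -0.5]
grip_width: 0.007
```

>>> play_rows(
  motion=[
    [0.6, 2.0, -3.83, 0, 0],
    [0.3, 2.0, -3.83, 0, 0],
    [0, 2.0, -3.83, 0, 0],
    [0, 2.0, -3.83, 0, 0],
    [0, 2.0, -3.83, 0, 0],
    [0, 2.0, -3.83, 0, 0],
    [0, 2.0, -3.83, 0, 0],
    [0, 0, 0, 0, 0],
  ],
)

```text
time: 12.58
position: [0.603, -0.0271, 0.2614]
tool_rot: [-3.12, -0.335, 0.003]
ft_force: [0.2, 0.1, 0.2]
grip_width: 0.831
```

```bash
python3 - <<'E'
from h import *
import cv2
s=ctrl.get_state();print(s['time'],s['position'],s['tool_rot'],s['joint_positions'],s['grip_width'])
for n in('top','wrist','scene'): cv2.imwrite(f'pics/{n}3.png',optics.get_image(n)[:,:,::-1])
E
```

```text
12.575 [ 0.60299456 -0.02706137  0.26137988] [-3.12033267 -0.33489756  0.00338751] [ 0.41616528  0.24665782 -0.49566801  1.51015038  0.1145044   1.41678296
 -1.44161825] 0.8310326012584394
```

View pics/top3.png

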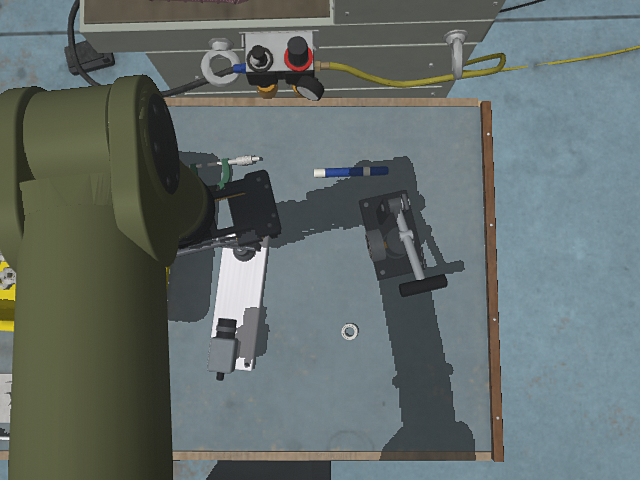

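View pics/wrist3.png

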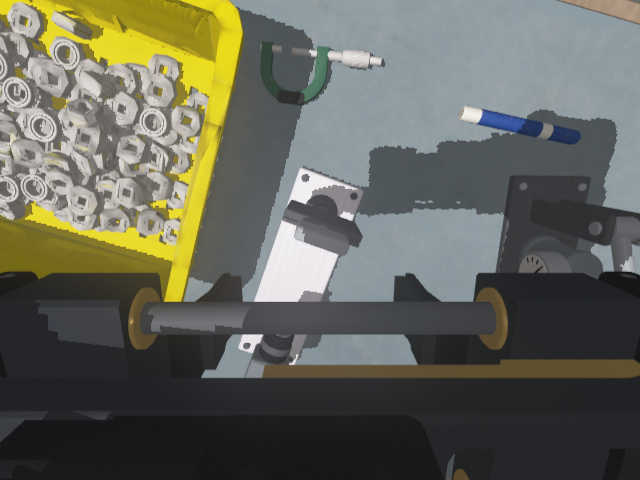

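View pics/scene3.png

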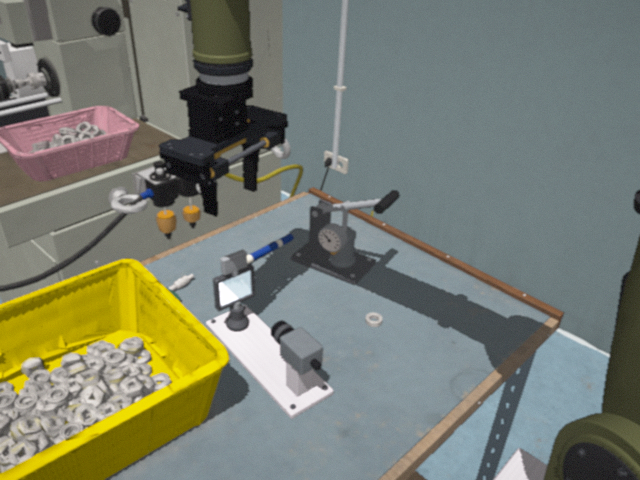

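The lever is fully up again: the grip is back at (387,201) in the scene view. The loose things haven't moved. Next I spin the wrist to line up with the bar.

>>> play_rows(
  motion=[
    [0, 0, 0, 0, -0.1746],
    [0, 0, 0, 0, -0.1746],
    [0, 0, 0, 0, -0.1746],
    [0, 0, 0, 0, -0.1746],
    [0, 0, 0, 0, -0.1746],
    [0, 0, 0, 0, -0.1746],
    [0, 0, 0, 0, -0.1746],
    [0, -0.5, 0.07, 0, 0],
    [0, 0, 0, 0, 0],
  ],
)

```text
time: 13.85
position: [0.6032, -0.0399, 0.2627]
tool_rot: [2.38, 2.05, -0.002]
ft_force: [0.5, -0.6, -0.1]
grip_width: 1.004
```

```bash
python3 - <<'E'
from h import *
import cv2
from scipy.spatial.transform import Rotation as R
s=ctrl.get_state();print(s['time'],s['position'],s['joint_positions'],s['grip_width'])
M=R.from_rotvec(s['tool_rot']).as_matrix();print(np.arctan2(M[1,0],M[0,0]),M[:,2])
i=np.ascontiguousarray(optics.get_image('wrist')[:,:,::-1]);cv2.imwrite('pics/w4.png',i)
T=np.eye(4);T[:3,:3]=M;T[:3,3]=s['position'];np.save('T4.npy',T)
E
```

```text
13.85 [ 0.60318281 -0.03989324  0.26267787] [ 0.54204982  0.26636815 -0.63047     1.50395463  0.1583115   1.42320909
 -0.24359892] 1.0041597969025124
1.4221919455796506 [-5.93559548e-04 -8.10795649e-04 -9.99999495e-01]
```

View pics/w4.png

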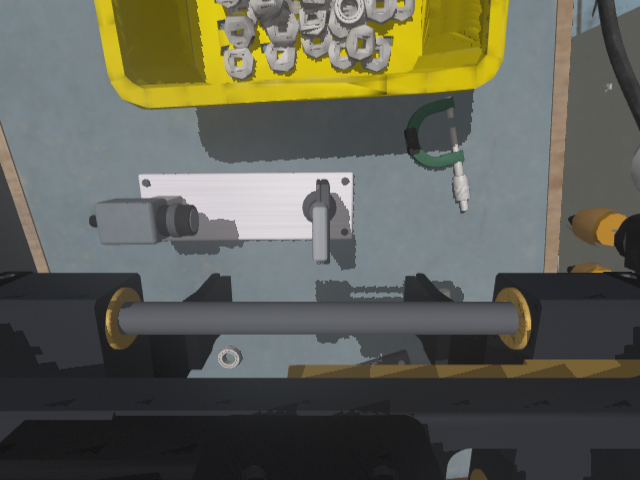

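```bash
python3 - <<'E'
import cv2
i=cv2.imread('pics/w4.png')
cv2.imwrite('pics/w4z.png',cv2.resize(i[165:275,270:370],None,fx=5,fy=5,interpolation=cv2.INTER_CUBIC))
cv2.imwrite('pics/w4y.png',cv2.resize(i[160:260,80:370],None,fx=2.7,fy=2.7,interpolation=cv2.INTER_CUBIC))
E
```

```text
(no output)
```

View pics/w4z.png

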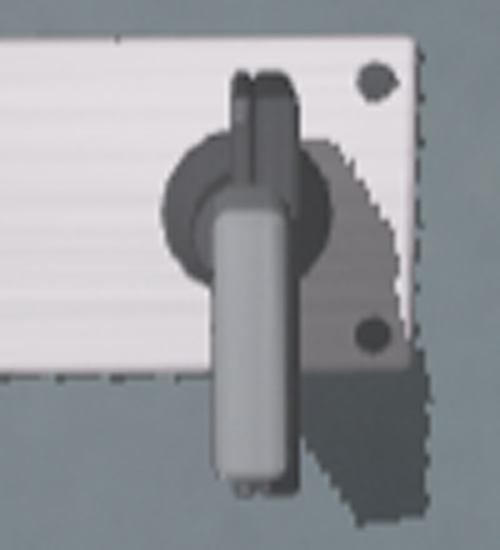

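View pics/w4y.png

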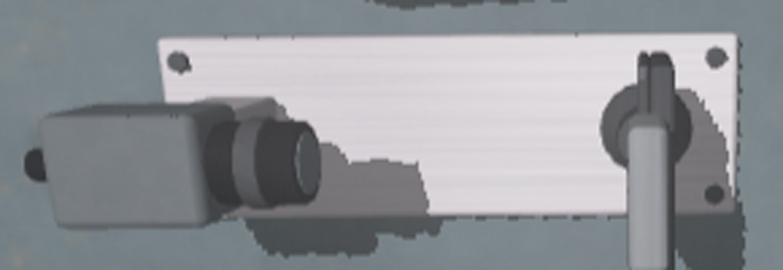

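```bash
cat >> h.py <<'E'
def wray(T,u,v,z):
    c=optics.calibration('wrist');P=T@c['hand_eye']
    d=P[:3,:3]@np.linalg.inv(c['K'])@[u,v,1];o=P[:3,3]
    return o+d*(z-o[2])/d[2]
E
python3 - <<'E'
from h import *
np.set_printoptions(precision=4,suppress=True)
T=np.load('T4.npy')
z=lambda x,y:(270+(x+.5)/5-.5,165+(y+.5)/5-.5)
w=lambda x,y:(80+(x+.5)/2.7-.5,160+(y+.5)/2.7-.5)
print('bar',wray(T,*z(250.5,343),.157))
a,b=wray(T,*z(252,210),.157),wray(T,*z(249.5,475),.157);d=a-b;print('bar dir',np.arctan2(d[1],d[0]),np.linalg.norm(d))
for l,p,q in(('top',(158,38),(738,34)),('bot',(430,215),(738,212))):
    a,b=wray(T,*w(*p),.012),wray(T,*w(*q),.012);d=a-b;print(l,a,b,np.arctan2(d[1],d[0]),np.linalg.norm(d))
l=wray(T,*w(308,162),.09);print('lens',l)
c=wray(T,*w(738,34),.012);e=wray(T,*w(737,213),.012);print('end mid',(c+e)/2,np.linalg.norm(c-e))
E
```

```text
bar [ 0.6063 -0.0307  0.157 ]
bar dir 1.4148980062565917 0.04186050051772198
top [0.4062 0.0364 0.012 ] [0.6506 0.0015 0.012 ] 3.0000724072330267 0.24691755802852647
bot [ 0.5048 -0.0569  0.012 ] [ 0.6411 -0.0758  0.012 ] 3.0033344413237275 0.13757149776089334
lens [ 0.4869 -0.015   0.09  ]
end mid [ 0.6456 -0.0373  0.012 ] 0.07841458840300138
```

>>> play_rows(
  motion=[
    [0, 0.91, 0.05, 0, -0.01],
    [0, 0, 0, 2, 0],
    [0, 0, 0, 2, 0],
    [0, 0, 0, 2, 0],
    [0, 0, 0, 2, 0],
    [0, 0, 0, 2, 0],
    [0, 0, 0, 1.5, 0],
    [0, 0, 0, 1.0, 0],
    [0, 0, 0, 0, 0],
    [0, 0, 0, 0, 0],
  ],
)

```text
time: 15.15
position: [0.6057, -0.0288, 0.1387]
tool_rot: [2.363, 2.069, 0.001]
ft_force: [0.3, 0.1, -0.8]
grip_width: 1.001
```

```bash
python3 - <<'E'
from h import *
import cv2
from scipy.spatial.transform import Rotation as R
s=ctrl.get_state();print(s['time'],s['position'],s['ft_force'])
M=R.from_rotvec(s['tool_rot']).as_matrix();print(np.arctan2(M[1,0],M[0,0]))
i=optics.get_image('scene')[:,:,::-1];cv2.imwrite('pics/s5.png',cv2.resize(i[140:360,170:370],None,fx=2.7,fy=2.7,interpolation=cv2.INTER_CUBIC))
cv2.imwrite('pics/w5.png',optics.get_image('wrist')[:,:,::-1])
E
```

```text
15.15 [ 0.60574603 -0.02876417  0.1387364 ] [ 0.25060373  0.09250087 -0.76715649]
1.438015336996276
```

View pics/s5.png

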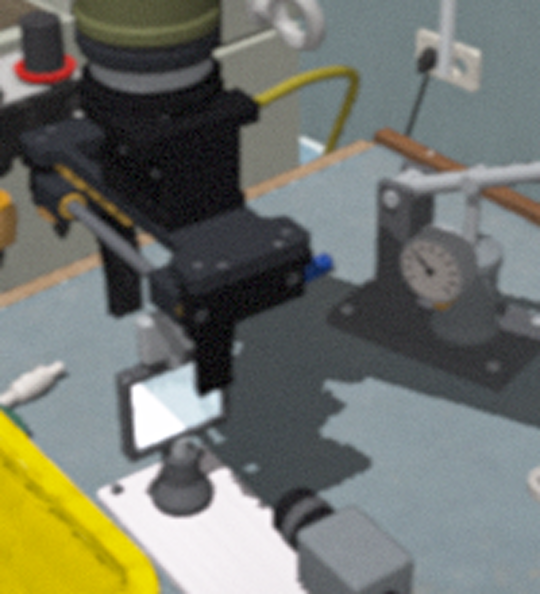

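View pics/w5.png

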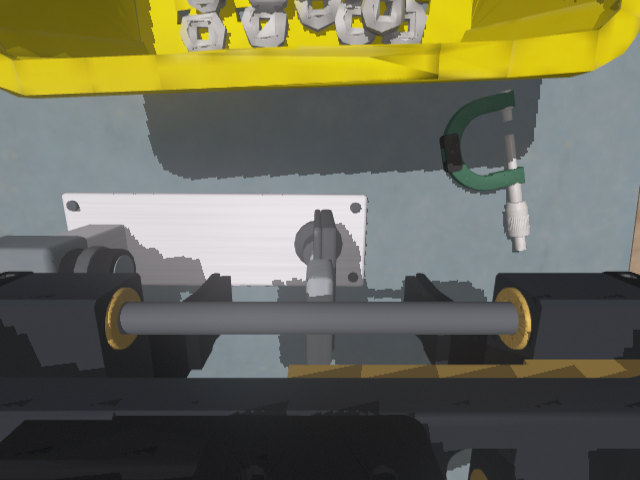

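The open fingers straddle the bar: it is at column 320, with the fingers' middle at 318. I close on it now.

>>> play_rows(
  motion=[
    [0, -0.2, 0, 0.2, 0],
    [0.4, 0, 0, 0, 0],
    [0.7, 0, 0, 0, 0],
    [1, 0, 0, 0, 0],
    [1, 0, 0, 0, 0],
    [1, 0, 0, 0, 0],
    [1, 0, 0, 0, 0],
    [1, 0, 0, 0, 0],
  ],
  force=25,
)

```text
time: 16.25
position: [0.605, -0.0308, 0.136]
tool_rot: [2.364, 2.069, -0.0]
ft_force: [-0.4, -0.2, -0.5]
grip_width: 0.291
```

```bash
python3 - <<'E'
from h import *
from scipy.spatial.transform import Rotation as R
s=ctrl.get_state();print(s['time'],s['position'],s['ft_force'],s['torque'],s['grip_width']*.087)
M=R.from_rotvec(s['tool_rot']).as_matrix();print(np.arctan2(M[1,0],M[0,0]))
E
```

```text
16.25 [ 0.60495326 -0.03081809  0.13602901] [-0.39102011 -0.20735786 -0.52829358] [-0.0248461  -0.13146833  0.01043931] 0.02532638563960765
1.4380476158636535
```

Still closing, since the opening is 25 mm and the bar is 12 mm.

>>> play_rows(
  motion=[
    [1, 0, 0, 0, 0],
    [1, 0, 0, 0, 0],
    [1, 0, 0, 0, 0],
    [1, 0, 0, 0, 0],
  ],
)

```text
time: 16.75
position: [0.606, -0.0309, 0.1361]
tool_rot: [2.363, 2.068, 0.003]
ft_force: [6.2, -0.0, -3.8]
grip_width: 0.137
```

```bash
python3 - <<'E'
from h import *
from scipy.spatial.transform import Rotation as R
s=ctrl.get_state();print(s['time'],s['position'],s['ft_force'],s['torque'],s['grip_width']*.087)
M=R.from_rotvec(s['tool_rot']).as_matrix();print(np.arctan2(M[1,0],M[0,0]))
E
```

```text
16.75 [ 0.60602194 -0.03094297  0.13611225] [ 6.21213442e+00 -2.79527613e-03 -3.83729737e+00] [-0.05890462 -1.17600514 -0.0250298 ] 0.011914722951405004
1.4378706017221659
```

>>> play_rows(
  motion=[
    [1, 0, 0.12, 0, 0],
    [1, 0, 0, 0, -0.1],
    [1, 0, 0, 0, -0.1],
    [1, 0, 0, 0, -0.1],
    [1, 0, 0, 0, -0.1],
    [1, 0, 0, 0, -0.1],
    [1, 0, 0, 0, -0.1],
    [1, 0, 0, 0, -0.1],
    [1, 0, 0, 0, -0.1],
    [1, 0, 0, 0, -0.03],
    [1, 0, 0, 0, 0],
    [1, 0, 0, 0, 0],
    [1, 0, 0, 0, 0],
  ],
)

```text
time: 18.38
position: [0.6048, -0.0313, 0.1361]
tool_rot: [-1.33, -2.843, 0.003]
ft_force: [-5.9, -1.1, 3.9]
grip_width: 0.141
```

```bash
python3 - <<'E'
from h import *
import cv2
from scipy.spatial.transform import Rotation as R
s=ctrl.get_state();print(s['time'],s['position'],s['ft_force'],s['torque'],s['grip_width']*.087)
M=R.from_rotvec(s['tool_rot']).as_matrix();print(np.arctan2(M[1,0],M[0,0]))
T=np.eye(4);T[:3,:3]=M;T[:3,3]=s['position'];np.save('T6.npy',T)
i=optics.get_image('scene')[:,:,::-1];cv2.imwrite('pics/s6.png',cv2.resize(i[140:360,170:370],None,fx=2.7,fy=2.7,interpolation=cv2.INTER_CUBIC))
cv2.imwrite('pics/w6.png',optics.get_image('wrist')[:,:,::-1])
cv2.imwrite('pics/t6.png',optics.get_image('top')[:,:,::-1])
E
```

```text
18.375 [ 0.60480422 -0.03127599  0.13605754] [-5.92812858 -1.14957071  3.90584919] [-0.18245748  0.85012651 -0.11880368] 0.012273323162120889
2.266378126394019
```

View pics/s6.png

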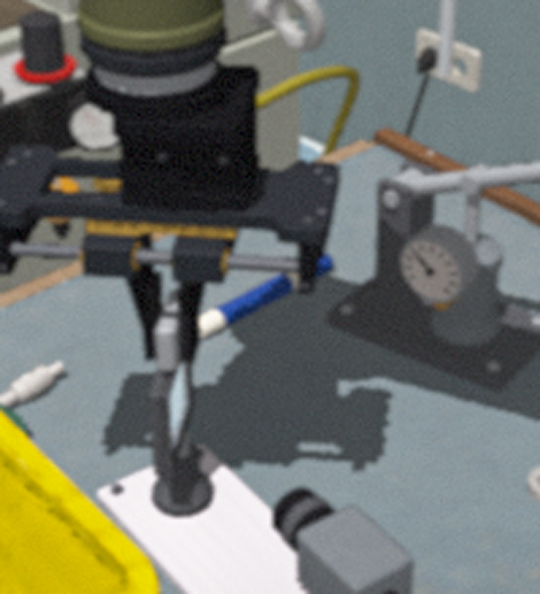

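View pics/w6.png

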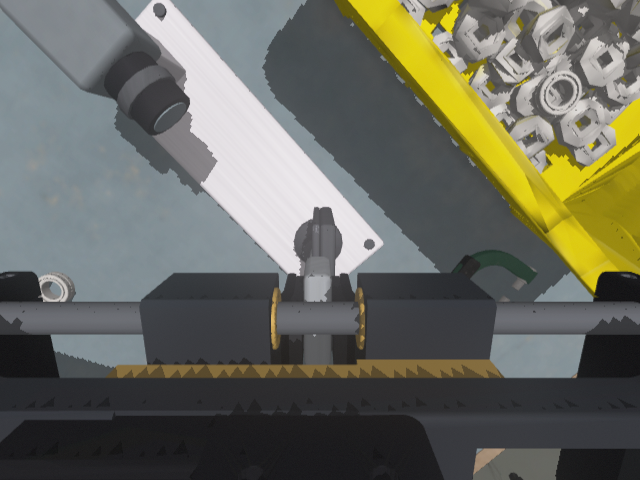

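View pics/t6.png

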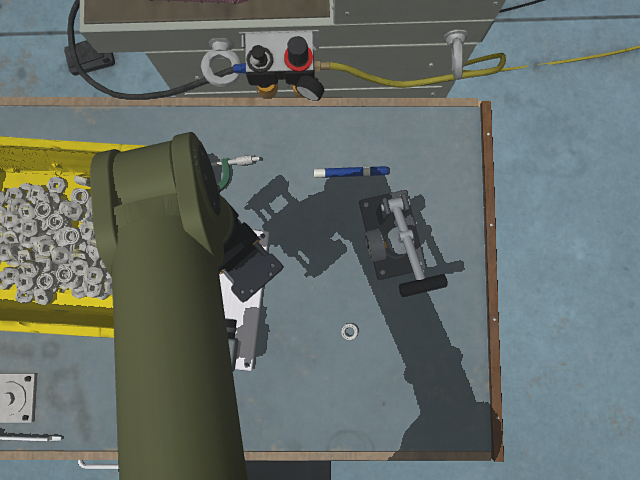

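```bash
python3 - <<'E'
from h import *
import cv2
s=cv2.imread('pics/scene0.png');c=s[215:265,305:355];g=cv2.resize(cv2.cvtColor(c,6),None,fx=12,fy=12,interpolation=cv2.INTER_CUBIC)
m=(cv2.GaussianBlur(g,(0,0),8)>165).astype(np.uint8)
m=cv2.morphologyEx(m,cv2.MORPH_CLOSE,np.ones((41,41)))
cs,_=cv2.findContours(m,0,1);k=max(cs,key=cv2.contourArea);e=cv2.fitEllipse(cv2.convexHull(k))
u,v=305+(e[0][0]+.5)/12-.5,215+(e[0][1]+.5)/12-.5
print(e,u,v);p=ray('scene',u,v,.09);print(p)
for a in((.605,-.031),(.6045,-.032)):
    d=p[:2]-a;G=np.arctan2(d[1],d[0])+2*np.pi;print(G,(G-3.005)/2,'phi',(G+3.005)/2-np.pi/2)
o=cv2.resize(c,None,fx=12,fy=12,interpolation=cv2.INTER_CUBIC);cv2.ellipse(o,e,(0,0,255),2);cv2.imwrite('pics/dial.png',o)
E
```

```text
((246.96791076660156, 345.3579406738281), (45.5035400390625, 102.09517669677734), 153.1840362548828) 325.1223258972168 243.32149505615234
[ 0.59523652 -0.23611003  0.09      ]
4.664823700180906 0.8299118500904532 phi 2.2641155232955565
4.667035364397192 0.831017682198596 phi 2.2652213554036993
```

View pics/dial.png

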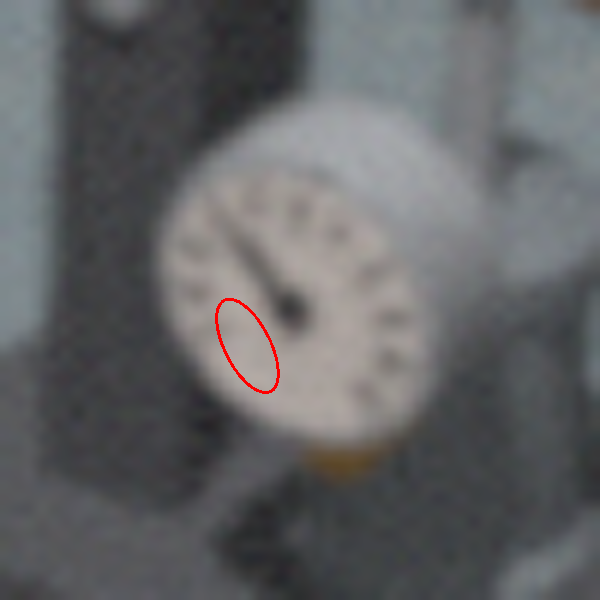

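The automatic ellipse fit missed the dial: it only caught a small patch. The needle hub at crop pixel (292,308) is image (329,240), which agrees with my first measurement. I'll ease the side load slightly and check that the hold stays steady.

>>> play_rows(
  motion=[
    [1, 0.04, -0.05, 0, -0.002],
    [1, 0, 0, 0, 0],
    [1, 0, 0, 0, 0],
    [1, 0, 0, 0, 0],
    [1, 0, 0, 0, 0],
    [1, 0, 0, 0, 0],
    [1, 0, 0, 0, 0],
    [1, 0, 0, 0, 0],
  ],
)

```text
time: 19.52
position: [0.6048, -0.0313, 0.136]
tool_rot: [-1.327, -2.846, 0.002]
ft_force: [-4.8, -1.5, 4.1]
grip_width: 0.137
```

```bash
python3 - <<'E'
from h import *
import cv2
from scipy.spatial.transform import Rotation as R
s=ctrl.get_state();print(s['time'],s['position'],s['ft_force'],s['torque'],s['grip_width']*.087)
M=R.from_rotvec(s['tool_rot']).as_matrix();print(np.arctan2(M[1,0],M[0,0]))
T=np.eye(4);T[:3,:3]=M;T[:3,3]=s['position'];np.save('T7.npy',T)
i=optics.get_image('wrist')[:,:,::-1];cv2.imwrite('pics/w7.png',cv2.resize(i[190:290,260:400],None,fx=5,fy=5,interpolation=cv2.INTER_CUBIC))
E
```

```text
19.525 [ 0.6047935  -0.03130073  0.13603689] [-4.79955472 -1.51439234  4.06155573] [-0.2217471   0.91309123 -0.06224041] 0.011937990711428237
2.269194479301919
```

View pics/w7.png

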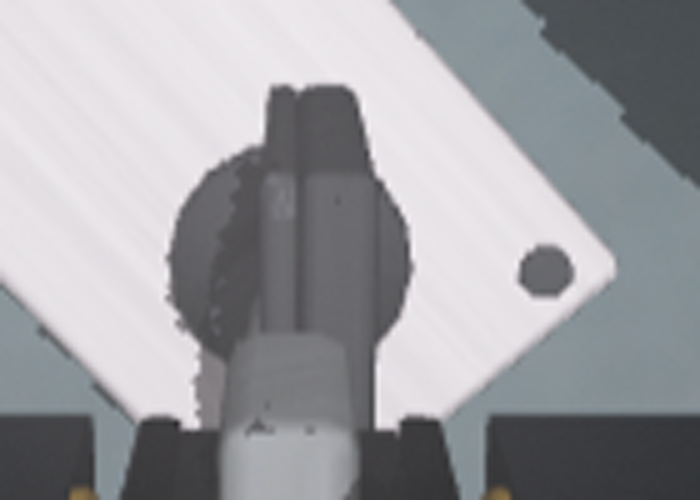

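The bar and frame edges run along the tool's x axis (for example columns 298 to 302), so the mirror is square in the jaws. It is steady at yaw 2.269, and the target is about 2.268. Handing in.

```bash
python3 -c "
from bench import ticket
print(ticket.close_job())"
```

```text
the job is handed in; nothing more can be done
None
```

The job is handed in: the lever got four full strokes, and the mirror is held at about 0.83 rad, where I worked out the gauge dial sits in the middle of the view. Robot time was about 19.6 s.

- **Pump strokes:** I worked the lever with closed fingers. It went down to about 0.67–0.69 rad, read on three of the four strokes; the second used the same commands. Each time I raised the fingers clear. Pictures after the first and last strokes showed the grip back at its rest position; I did not photograph it in between.
- **Mirror angle:** I pinched the bar at 25 N (opening 11.9 mm) and turned it. My target for the tool's heading was about 2.268 rad, and it read 2.269 and held steady over the last second. The wrist picture showed the mirror square in the jaws. I could not see the stand camera's own picture, so this angle rests on measured positions, good to roughly 0.01 rad.
- **Other checks:** The race, marker and micrometer looked unmoved in the last pictures, though the arm and gripper partly hid the micrometer.
- **What disagreed:** The automatic ellipse fit of the dial failed because it caught only a small patch. I used the dial centre read by eye in two looks, which agreed. A side load of about 5 N on the bar stayed after I tried to ease it.

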